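Make up a cracking kit and a tasting kit at the walnut bench

ROBOT

A 6-joint arm with a two-finger parallel gripper is mounted at the origin on the work surface. World frame = base frame: x ahead of the robot, y to its left, z up, the work surface at z = 0. Lengths are in m, angles in degrees, forces in N, time in s.
With the tool pointing down it reaches from about 0.3 to 0.75 m from the base axis. Payload 8.5 kg.
Tool frame: the origin (TCP) lies on the centre line of the jaws, within the pads' length; the fingertips stand 17 mm ahead of it and the grasp point (between the pads) lies 2 mm behind it (env.tcp_to_tips is the distance from the TCP to the fingertips, in m); z points along the fingers, y is the line along which they close (so a half turn about z gives the same grasp; the last joint's range is limited). The gripper opens to 85 mm and grips with 20 to 120 N. Pads are 22 mm wide; open, the fingers measure 114 mm over their backs; the gripper's body (76 mm by 85 mm) begins 54 mm behind the grasp point. The pads swing forward as they close: fully open they stand 13 mm farther back than shut.
Start: joints at [-84.013, 21.807, 74.336, -0, 83.858, -12.336], TCP at [0.173, -0.522, 0.248] pointing down, gripper open.
Joint ranges: [-178.18, 178.18], [-50.72, 133.34], [12.68, 142.11], [-81.47, 261.47], [9.98, 163.14], [-165.26, 165.26]. Speed limits (degrees/s): [136.94, 136.94, 180, 180, 180, 180].

INTERFACE

Orientations are given as a 3x3 rotation matrix whose columns are the frame's x, y, z axes.
In Python, from rig import env gives the robot as it stands. The module is installed in compiled form; this text tells all that it offers.
- The arm moves only by the shell command python3 -m pendant 'ROWS' [FORCE]. ROWS is JSON, a list of rows, each a list of 7 numbers: the opening, from 0 (shut) to 1 (fully open), then the shift along the tool's x, y, z in m, then the turn, a rotation vector about the tool's x, y, z in rad. A call has 1 to 5 rows; each row is the pose to reach, as a shift and turn from the pose commanded when the call began, along the tool's axes at that moment; what a row does not reach only later rows make up. A row lasts 1/8 s, in which the tool goes at most 62.5 mm and 10.7 degrees, less where a joint would pass 70% of its speed; a pose out of reach is approached as far as the arm can. A call with a gripper value outside its range is refused whole. The fingers move at their own pace and stop on an object; FORCE is the grip in N (left out, the last holds). Time passes only in rows, so rows that repeat a pose let the fingers close. It gives the time, the measured TCP pose, the force, the opening and the grip force at its end, in the units of the state.
- env.observe(): the state, without advancing time (a new reading comes with each control period).
- env.get_image(name): name is "side" or "top" or "wrist"; returns a dict with "image" (384x512x3 uint8, blue, green, red), "fx", "fy", "cx", "cy" (pixels), "pose" (4x4, takes a point from camera to world coordinates). Camera axes: x right, y up, looking along -z (the intrinsics and any distortion apply to the point x, -y, -z); pixel columns grow to the right and rows downward; lengths in m; the calibration is good to about 2 mm. A picture is of the moment at which its call begins. There is no depth.
- env.close_job(): hands the job in; it is judged then, once.
Trained networks look in the newest picture that a camera, given by its name, has taken for a name from the list of things; names that differ only in an ending like _2 or _b are one class to them, and where a whole thing is asked for, a point or a joint stands for the part that bears it (a point fixed in the world has none). Each returns a list of dicts, best first, with "conf" (0 to 1); they miss things now and then, are a little off and sometimes report something else, mostly with a low value. They report only what shows in the picture. A call takes as long as a camera call. They do not tell look-alikes from the thing itself.
- env.find_in(camera, thing): "bbox" ([centre column, centre row, width, height] in pixels, round what is visible of it).
- env.trace(camera, thing): "mask" (384x512 bool, what is visible of it) and "bbox" ([centre column, centre row, width, height] in pixels, round what is visible of it).
- env.tip_of(camera, thing): "centre" ([column, row] in pixels: a listed point, or the origin of a listed thing).
The state is a dict: "time_s": time; "q": joint angles; "qvel": joint speeds; "joint_efforts": joint torques, N m; "position": TCP position; "tool_rot": TCP orientation; "ft_force": force on the tool from outside, world axes, zero at the start; "wrist_torque": the same for the moment, N m; "grip_width": finger opening in m; "gripper_force": force on a finger pad.
Only numpy, scipy, OpenCV 4.12 (cv2) and the standard library are available. Lean on these libraries where they do the work, as an engineer would, in place of code of your own. Each camera call takes 0.05 s, during which the arm holds its last target. There are 200 camera calls.

TASK

Make up the two walnut kits. Cracking kit, in the plywood tray: lay the nut pick in the long narrow compartment and put the larger walnut in the wide one. Tasting kit, in the white dish: put the smaller walnut in the smaller section and lay the tin flat in the larger section, with the glass jar standing upright and centred on top of the tin; never tip the jar over, and leave the tray, the dish, the little bowl and the thumbscrew where they stand.

Things in the scene. Friction and masses are not known exactly. Their poses are not given: they have to be found in the camera images.
- walnut_large: The larger loose walnut, brown, 44 mm across and 48 mm tall, standing on a small flat foot (20 mm across) at the start, widest at mid-height. Origin at its centre, 24 mm above its foot; z up its axis.
- walnut_small: The smaller loose walnut, brown, 30 mm across and 32 mm tall, standing on a small flat foot (14 mm across) at the start, widest at mid-height. Origin at its centre, 16 mm above its foot; z up its axis.
- jar: Small round glass jar of kernels, 50 mm across, 62 mm tall, the top 14 mm being a brass-coloured screw cap 47 mm across; 0.10 to 0.20 kg. Stands upright. Origin at the centre of its underside, z up.
- tin: Flat closed round aluminium tin, 60 mm across, 28 mm tall, flat top and bottom; 0.06 to 0.13 kg. Lies flat. Origin at the centre of its underside, z up.
- pick: Nut pick lying flat: square-edged light wooden handle 70 mm long, 18 wide (y), 20 high (z), and a steel spike 6 mm thick reaching 45 mm beyond one end, at mid-height. Origin: middle of the handle, 10 mm above its underside; x toward the spike, so it spans x = -35 to +80 mm. Mass centre within 12 mm of the origin. Either way round will do.
- tray: Loose plywood tray (cracking kit), 0.6 kg, 157 (x) by 158 mm (y), left or right beyond the stock. Origin: centre of its underside. Floor 4 mm thick; walls and divider 6 mm thick, 12 mm high from the underside. The divider runs along x. Wide compartment 145 by 84 mm, centre at y = -31 mm; long narrow one 145 by 56 mm, centre at y = +45 mm (x = 0 for both).
- dish: Loose white ceramic two-section dish (tasting kit), 1.0 kg, 122 (x) by 198 mm (y), beside the tray. Origin: centre of its underside. Floor 6 mm thick; walls and divider 6 mm thick, 14 mm high from the underside. The divider runs along x. Larger section 110 by 100 mm, centre at y = -43 mm; smaller 110 by 80 mm, centre at y = +53 mm (x = 0 for both).
- bowl: Bystander: little white bowl of kernels standing among the stock, 76 mm across the rim, 34 mm high. Origin at the centre of its underside. Leave it.
- thumbscrew: Bystander: spare steel screw of the nutcracker standing on its round head among the stock; head 40 mm across and 12 mm high, a collar 20 mm across up to 20 mm, then a 12 mm thread; 60 mm tall in all. Origin at the centre of its underside. Leave it.
Mind the look-alikes: they are no part of the job. What is shaped like the tin but blue is not meant. Leave any turquoise look-alike of the walnut_small alone.

How it is judged (in metres and radians):
At the end, for the whole second after the job is handed in: Released, at rest: larger walnut and pick (flat, within 0.4 rad) on the floors of the tray's wide and narrow compartments; small walnut in the dish's small section; tin flat in the larger, within 25 mm of its middle; jar upright on the tin within 12 mm; tray, dish, bowl, screw moved under 30 mm (x of walnut_large in the frame of tray between -0.06 and 0.06 m and y of walnut_large in the frame of tray between -0.061 and -0.001 m and z of walnut_large in the frame of tray between 0.02 and 0.033 m and x of pick in the frame of tray between -0.045 and 0.045 m and y of pick in the frame of tray between 0.02 and 0.07 m and z of pick in the frame of tray between 0.009 and 0.018 m and angle between the x axis of pick and the x axis of tray, either way round below 0.4 rad and x of walnut_small in the frame of dish between -0.048 and 0.048 m and y of walnut_small in the frame of dish between 0.02 and 0.086 m and z of walnut_small in the frame of dish between 0.017 and 0.026 m and x of tin in the frame of dish between -0.03 and 0.03 m and y of tin in the frame of dish between -0.068 and -0.018 m and z of tin in the frame of dish between 0.003 and 0.01 m and horizontal distance between jar and tin below 0.012 m and z of jar in the frame of tin between 0.024 and 0.032 m and angle between each of jar, tin's own z axis and vertical below 0.1 rad and linear speed of each of walnut_large, walnut_small, tin, jar, pick below 0.02 m/s and angular speed of each of walnut_large, walnut_small, tin, jar, pick below 0.3 rad/s); the robot touches nothing.
It fails at once if the jar is tipped over (angle between jar's own z axis and vertical above 0.8 rad).
It fails at once if the tray is pushed away (distance of tray from where it was at the start of the episode above 0.03 m).
It fails at once if the dish is pushed away (distance of dish from where it was at the start of the episode above 0.03 m).
It fails at once if the bowl is pushed away (distance of bowl from where it was at the start of the episode above 0.03 m).
It fails at once if the thumbscrew is pushed away (distance of thumbscrew from where it was at the start of the episode above 0.03 m).
It also fails if it takes over 128 s, if anything falls off the work surface, if the arm or the gripper's body presses on something with over 40 N, if the wrist force passes 120 N, or if a joint passes its speed limit or range.

## Working session

There is one attempt and no reset: what is moved stays moved. The work goes in short steps, Python scripts to look and compute and a shell command to move; the robot and the scene stay as the last step left them, time stands still between calls to the robot, and variables do not carry over. Pictures are saved under pics/ and viewed, at most 14 in all, crops included, and the job is handed in when it is done.

```bash
mkdir -p pics; cat > h.py <<'E'
import numpy as np, cv2
from rig import env
def ray(im,u,v):
    d=np.array([(u-im['cx'])/im['fx'],-(v-im['cy'])/im['fy'],-1.]);P=np.array(im['pose'])
    return P[:3,3],P[:3,:3]@d
def at(im,u,v,z):
    o,d=ray(im,u,v);return o+d*(z-o[2])/d[2]
def px(im,p):
    P=np.array(im['pose']);c=P[:3,:3].T@(np.array(p)-P[:3,3]);return im['cx']+im['fx']*c[0]/-c[2], im['cy']+im['fy']*c[1]/c[2]
E
python3 - <<'E'
from h import *
for n in ('top','side'):
    im=env.get_image(n);cv2.imwrite(f'pics/{n}0.png',im['image']);print(n,{k:im[k] for k in im if k not in('image','pose')},np.round(im['pose'],3).tolist())
    for t,z in [('walnut_large',.024),('walnut_small',.016),('jar',.03),('tin',.014),('pick',.01),('tray',.006),('dish',.007),('bowl',.02),('thumbscrew',.02)]:
        for r in env.find_in(n,t)[:3]: print(t,round(r['conf'],2),np.round(r['bbox']),np.round(at(im,*r['bbox'][:2],z),3))
o=env.observe();print(o['time_s'],o['tool_rot'],o['ft_force'])
E
```

```text
top {'fx': 411.90000476277345, 'fy': 411.90000476277345, 'cx': 249.21047308410314, 'cy': 192.58400590126035} [[-0.028, 0.995, -0.094, 0.417], [-1.0, -0.028, 0.003, 0.011], [0.001, 0.094, 0.996, 1.215], [0.0, 0.0, 0.0, 1.0]]
walnut_large 0.74 [259. 206.  16.  17.] [ 0.49  -0.021  0.024]
walnut_small 0.54 [148. 241.  11.  10.] [0.398 0.302 0.016]
jar 0.77 [107. 196.  20.  18.] [0.529 0.417 0.03 ]
tin 0.87 [390. 238.  26.  24.] [ 0.387 -0.397  0.014]
tin 0.77 [356. 236.  23.  18.] [ 0.395 -0.299  0.014]
pick 0.78 [396. 192.  17.  42.] [ 0.519 -0.424  0.01 ]
tray 0.8 [304. 144.  70.  67.] [ 0.67  -0.161  0.006]
tray 0.18 [197. 149.  70.  46.] [0.664 0.159 0.006]
dish 0.57 [198. 151.  67.  44.] [0.66  0.154 0.007]
bowl 0.64 [304. 221.  26.  25.] [ 0.443 -0.151  0.02 ]
thumbscrew 0.48 [203. 215.  14.  11.] [0.468 0.141 0.02 ]
side {'fx': 451.55208921855086, 'fy': 451.55208921855086, 'cx': 257.3944500555056, 'cy': 191.5648048218074} [[-0.997, 0.049, -0.052, 0.462], [-0.071, -0.735, 0.674, 0.782], [-0.006, 0.676, 0.737, 0.898], [0.0, 0.0, 0.0, 1.0]]
walnut_large 0.72 [268. 192.  14.  16.] [ 
[... 247 characters left out ...]
91 0.316 0.016]
jar 0.65 [240. 354.  30.  37.] [0.527 0.421 0.03 ]
tin 0.66 [311. 109.  22.  14.] [ 0.379 -0.395  0.014]
tin 0.62 [308. 131.  21.  17.] [ 0.391 -0.286  0.014]
pick 0.74 [270. 103.  28.   5.] [ 0.512 -0.426  0.01 ]
tray 0.73 [278. 245.  13.  24.] [0.464 0.138 0.006]
tray 0.61 [215. 159.  60.  43.] [ 0.657 -0.155  0.006]
bowl 0.96 [288. 164.  31.  22.] [ 0.447 -0.134  0.02 ]
bowl 0.63 [268. 193.  16.  21.] [ 0.495 -0.018  0.02 ]
thumbscrew 0.61 [279. 245.  17.  21.] [0.461 0.146 0.02 ]
1.0 [[ 9.49302489e-01  3.14364095e-01 -2.22459162e-06]
 [ 3.14364094e-01 -9.49302488e-01 -4.96529571e-05]
 [-1.77209173e-05  4.64363440e-05 -9.99999999e-01]] [-0.82087689  0.72290685 -0.96082335]
```

View pics/top0.png

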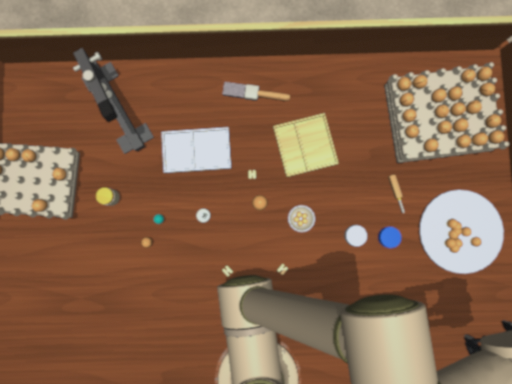

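View pics/side0.png

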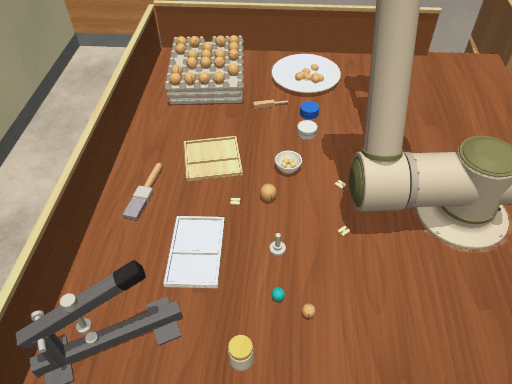

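```bash
python3 - <<'E'
from h import *
im=env.get_image('top');g=im['image'];sd=env.get_image('side')
c=lambda I,x,y,w,h,s:cv2.resize(I[y:y+h,x:x+w],None,fx=s,fy=s,interpolation=cv2.INTER_CUBIC)
a=np.hstack([c(g,155,105,100,75,4),c(g,262,105,100,75,4)])
b=np.hstack([c(g,120,190,100,70,4),c(g,335,175,100,70,4)])
cv2.imwrite('pics/crop1.png',np.vstack([a,b]))
for t in('tray','dish'):
    r=env.trace('top',t)[0];m=r['mask'].astype(np.uint8)
    R=cv2.minAreaRect(max(cv2.findContours(m,0,1)[0],key=cv2.contourArea));B=cv2.boxPoints(R)
    W=np.array([at(im,u,v,.012)[:2] for u,v in B]);print(t,R,np.round(W,3).tolist(),'c',np.round(W.mean(0),3),'sides',[np.round([np.linalg.norm(W[i]-W[i-1]),np.degrees(np.arctan2(*(W[i]-W[i-1])[::-1]))],3) for i in range(4)])
# triangulate
def tri(n,iT,iS,z):
    print(n,'top',np.round(at(im,*iT,z),3),'side',np.round(at(sd,*iS,z),3))
for n,z in [('walnut_large',.024),('walnut_small',.016),('jar',0),('tin',0),('pick',.01),('bowl',0),('thumbscrew',0),('tray',0),('dish',0)]:
    for k,i in(('top',im),('side',sd)):
        for r in env.tip_of(k,n)[:3]: print(n,k,round(r['conf'],2),np.round(r['centre'],1),np.round(at(i,*r['centre'],z),3))
r=env.trace('top','pick')[0]['mask'];ys,xs=np.nonzero(r);W=np.array([at(im,u,v,.01)[:2] for u,v in zip(xs,ys)]);w,V=np.linalg.eigh(np.cov(W.T));print('pick dir',V[:,1],np.degrees(np.arctan2(V[1,1],V[0,1])))
E
```

```text
tray ((305.7614440917969, 144.73031616210938), (53.85149383544922, 53.78707504272461), 75.0685806274414) [[0.728, -0.069], [0.766, -0.226], [0.608, -0.26], [0.571, -0.105]] c [ 0.668 -0.165] sides [array([ 0.161, 12.747]), array([  0.161, -76.412]), array([ 1.62000e-01, -1.67934e+02]), array([  0.159, 103.397])]
dish ((195.7487335205078, 149.98223876953125), (42.2495002746582, 67.47096252441406), 85.91438293457031) [[0.72, 0.265], [0.729, 0.064], [0.602, 0.059], [0.594, 0.257]] c [0.661 0.161] sides [array([0.127, 3.539]), array([  0.201, -87.438]), array([ 1.27000e-01, -1.77335e+02]), array([ 0.199, 92.517])]
walnut_large top 0.57 [261.2 201.7] [ 0.501 -0.027  0.024]
walnut_large side 0.46 [266.5 193.7] [ 0.5   -0.012  0.024]
walnut_small top 0.47 [144.1 240. ] [0.401 0.314 0.016]
walnut_small top 0.43 [158. 214.] [0.475 0.273 0.016]
walnut_small top 0.27 [196.2 147.9] [0.667 0.159 0.016]
walnut_small side 0.64 [278.3 293.6] [0.457 0.275 0.016]
walnut_small side 0.61 [311.6 309.6] [0.385 0.308 0.016]
jar top 0.55 [111.4 197.1] [0.529 0.414 0.   ]
jar side 0.56 [238.8 355.9] [0.531 0.413 0.   ]
jar side 0.23 [211.8 158.3] [ 0.667 -0.162  0.   ]
tin top 0.92 [385.6 236.4] [ 0.391 -0.39   0.   ]
tin top 0.65 [351.8 236.6] [ 0.393 -0.291  0.   ]
tin side 0.82 [306.8 132.7] [ 0.392 -0.294 -0.   ]
tin side 0.58 [308.6 112.9] [ 0.387 -0.393  0.   ]
pick top 0.7 [396.5 184.3] [ 0.543 -0.428  0.01 ]
pick side 0.71 [263.6 101.5] [ 0.534 -0.431  0.01 ]
bowl top 0.84 [301.1 220.4] [ 0.445 -0.144  0.   ]
bowl side 0.84 [287.9 167.1] [ 0.446 -0.14   0.   ]
thumbscrew top 0.45 [203.8 216.7] [0.464 0.142 0.   ]
thumbscrew side 0.61 [277.8 250. ] [0.463 0.148 0.   ]
tray top 0.6 [298.1 142.8] [ 0.677 -0.144  0.   ]
tray side 0.62 [211.9 156.5] [ 0.668 -0.169  0.   ]
dish top 0.66 [196.2 153.5] [0.653 0.162 0.   ]
dish side 0.9 [193.9 251.1] [0.665 0.164 0.   ]
pick dir [-0.96885557 -0.24762651] -165.6628945931567
```

View pics/crop1.png

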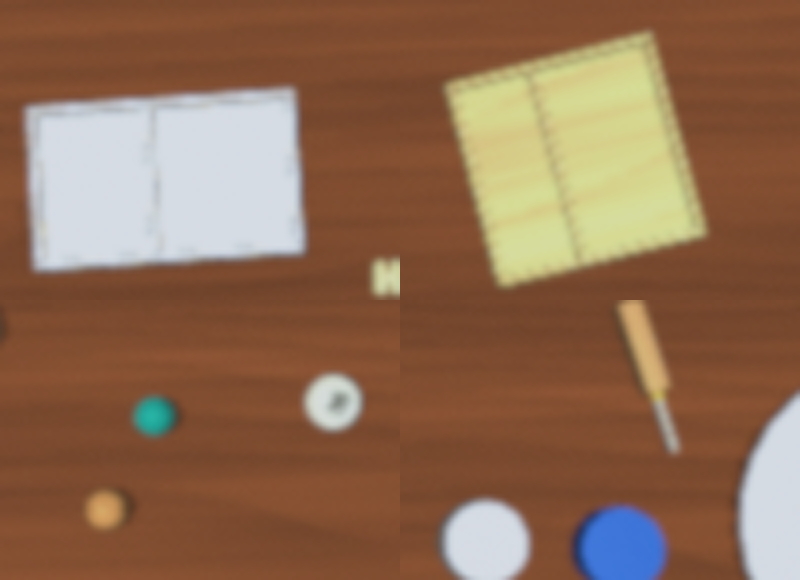

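The tin is the grey one at (356,236) in the top image, since the one at (390,238) is blue. The small walnut is the brown one at (146,242), since the one at (158,217) is turquoise. The crop confirms both. The narrow and small sections both lie toward +y.

```bash
cat >> h.py <<'E'
def rel(p,yaw=None):
    o=env.observe();R=np.array(o['tool_rot']);d=R.T@(np.array(p)-o['position'])
    y=np.degrees(np.arctan2(R[1,0],R[0,0]));t=0 if yaw is None else -np.radians((yaw-y+90)%180-90)
    print('shift',np.round(d,4),'turnz',round(t,3),'yaw',round(y,1))
def look(thing,z,name=None,n=2):
    im=env.get_image('wrist')
    if name: cv2.imwrite(f'pics/{name}.png',im['image'])
    for r in env.trace('wrist',thing)[:n]:
        m=r['mask'].astype(np.uint8);c=max(cv2.findContours(m,0,1)[0],key=cv2.contourArea);R=cv2.minAreaRect(c);(u,v),rad=cv2.minEnclosingCircle(c)
        B=np.array([at(im,*b,z)[:2] for b in cv2.boxPoints(R)])
        e=B[1]-B[0];f=B[2]-B[1]
        print(thing,round(r['conf'],2),np.round(r['bbox']),'rect c',np.round(B.mean(0),4),'sides',np.round([np.linalg.norm(e),np.linalg.norm(f)],4),'ang',np.round(np.degrees([np.arctan2(e[1],e[0]),np.arctan2(f[1],f[0])]),1),'circ',np.round(at(im,u,v,z)[:2],4))
    return im
E
python3 -c "
from h import *
rel([.393,-.293,.2],93);print(env.tcp_to_tips)"
python3 -m pendant '[[1,0.05,-0.03,0,0,0,-0.15],[1,0.1,-0.05,0,0,0,-0.3]]'
```

```text
shift [ 0.281  -0.1483  0.0483] turnz -1.303 yaw 18.3
0.017
time_s: 2.4
position: [0.2526, -0.4421, 0.2483]
tool_rot: [[0.812, 0.584, 0.0], [0.584, -0.812, 0.0], [0.0, -0.0, -1.0]]
ft_force: [1.3, -1.2, 0.5]
grip_width: 0.0851
gripper_force: 0.0
```

```bash
python3 -c "
from h import *
rel([.393,-.293,.2],93)"
python3 -m pendant '[[1,0.05,-0.01,0.01,0,0,-0.18],[1,0.1,-0.02,0.02,0,0,-0.36],[1,0.15,-0.03,0.03,0,0,-0.54],[1,0.18,-0.035,0.04,0,0,-0.72],[1,0.2,-0.04,0.048,0,0,-0.9]]'; python3 - <<'E'
from h import *
rel([.393,-.293,.2],93)
look('tin',.028,'w1')
rel([.393,-.293,.2],93)
E
```

```text
shift [ 0.201  -0.0391  0.0483] turnz -1.0 yaw 35.7
time_s: 3.02
position: [0.3926, -0.2932, 0.2]
tool_rot: [[0.044, 0.999, 0.0], [0.999, -0.044, 0.0], [0.0, 0.0, -1.0]]
ft_force: [-0.2, -0.1, 0.3]
grip_width: 0.0852
gripper_force: 0.0
shift [0.0003 0.0004 0.    ] turnz -0.096 yaw 87.5
tin 0.8 [257. 173.  62.  62.] rect c [ 0.3956 -0.294 ] sides [0.0569 0.0605] ang [ 24. -65.] circ [ 0.3964 -0.293 ]
tin 0.65 [253. 263.  57.  65.] rect c [ 0.389  -0.3875] sides [0.0565 0.0708] ang [ -2.5 -91. ] circ [ 0.3893 -0.3866]
shift [-0.      0.0007 -0.0003] turnz -0.099 yaw 87.3
```

View pics/w1.png

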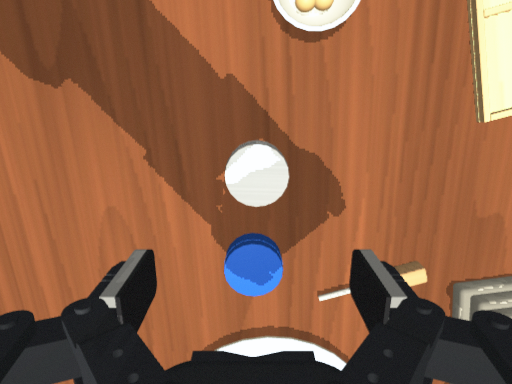

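Grey tin at (257,174), which puts it at (0.396,-0.293). The blue one is at (253,265).

```bash
python3 -m pendant '[[1,0,0.004,0.06,0,0,-0.09],[1,0,0.004,0.11,0,0,-0.09],[1,0,0.004,0.15,0,0,-0.09],[1,0,0.004,0.17,0,0,-0.09],[1,0,0.004,0.182,0,0,-0.09]]' 40; python3 -m pendant '[[0.6,0,0,0,0,0,0],[0.6,0,0,0,0,0,0],[0.6,0,0,0,0,0,0],[0.6,0,0,0,0,0,0],[0.6,0,0,0,0,0,0]]'; python3 -m pendant '[[0.6,0,0,-0.02,0,0,0],[0.6,0,0,-0.06,0,0,0],[0.6,0,0,-0.1,0,0,0]]'; python3 - <<'E'
from h import *
rel([.663,.118,.12],93)
E
```

```text
time_s: 3.75
position: [0.3953, -0.2954, 0.0177]
tool_rot: [[-0.036, 0.999, -0.0], [0.999, 0.036, 0.0], [0.0, -0.0, -1.0]]
ft_force: [-0.5, 0.6, -1.1]
grip_width: 0.0852
gripper_force: 0.0
time_s: 4.38
position: [0.396, -0.2952, 0.0193]
tool_rot: [[-0.039, 0.999, 0.001], [0.999, 0.039, -0.002], [-0.002, 0.001, -1.0]]
ft_force: [-0.7, -0.8, 7.3]
grip_width: 0.0588
gripper_force: 43.5
time_s: 4.75
position: [0.3955, -0.2945, 0.1196]
tool_rot: [[-0.039, 0.999, -0.0], [0.999, 0.039, 0.0], [0.0, -0.0, -1.0]]
ft_force: [0.4, 0.6, -1.3]
grip_width: 0.0587
gripper_force: 43.4
shift [ 4.018e-01  2.832e-01 -3.000e-04] turnz -0.014 yaw 92.2
```

```bash
python3 -m pendant '[[0.6,0.05,0.035,-0.02,0,0,0],[0.6,0.1,0.07,-0.04,0,0,0],[0.6,0.15,0.105,-0.06,0,0,0],[0.6,0.2,0.14,-0.08,0,0,0],[0.6,0.25,0.175,-0.08,0,0,-0.014]]'; python3 -m pendant '[[0.6,0.04,0.03,0,0,0,0],[0.6,0.08,0.06,0,0,0,0],[0.6,0.12,0.085,0,0,0,0],[0.6,0.152,0.108,0,0,0,0],[0.6,0.152,0.108,0,0,0,0]]'; python3 - <<'E'
from h import *
im=look('dish',.014,'w2')
rel([.663,.118,.2],93)
E
```

```text
time_s: 5.38
position: [0.5592, -0.0406, 0.2]
tool_rot: [[-0.053, 0.999, 0.003], [0.999, 0.053, -0.001], [-0.001, 0.003, -1.0]]
ft_force: [-0.0, -1.1, -0.3]
grip_width: 0.0586
gripper_force: 43.4
time_s: 6.0
position: [0.6582, 0.1176, 0.1975]
tool_rot: [[-0.056, 0.998, -0.0], [0.998, 0.056, 0.0], [0.0, -0.0, -1.0]]
ft_force: [-0.0, -0.8, -0.7]
grip_width: 0.059
gripper_force: 43.5
dish 0.58 [262. 111. 148. 223.] rect c [0.6584 0.1656] sides [0.196  0.1203] ang [86.1  0.1] circ [0.6617 0.1749]
shift [ 0.0025  0.0056 -0.0021] turnz 0.001 yaw 93.1
```

View pics/w2.png

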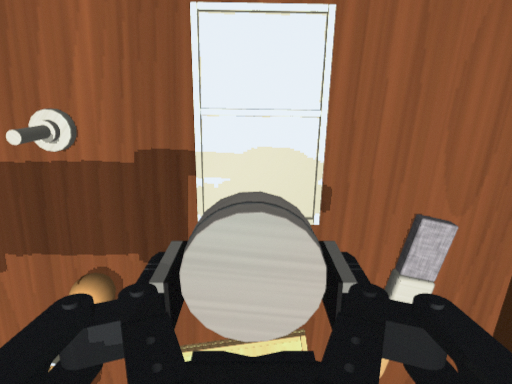

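Dish seen clearly: corners at TL (191,3), TR (336,6) and BR (319,224), with the divider running (201,111) to (322,113). The tin is held straight.

```bash
python3 - <<'E'
from h import *
im=env.get_image('wrist')
P=[at(im,u,v,.014)[:2] for u,v in [(191,3),(336,6),(319,224),(194,111),(328,113)]]
print(np.round(P,4).tolist())
e=P[1]-P[0];f=P[0+1]-P[2];print(np.linalg.norm(e),np.linalg.norm(f),np.degrees(np.arctan2(e[1],e[0])),np.degrees(np.arctan2(f[1],f[0]))-90)
c=(P[0]+P[2])/2;a=np.radians(3);ex=np.array([np.cos(a),np.sin(a)]);ey=np.array([-ex[1],ex[0]]);print('dish c',c,'large',c-.043*ey,'small',c+.053*ey,'div->large',(P[3]+P[4])/2-.053*ey)
rel([*(c-.043*ey),.027],93)
E
```

```text
[[0.5986, 0.2556], [0.7193, 0.2598], [0.7269, 0.0644], [0.6013, 0.1683], [0.723, 0.173]]
0.12080611467267952 0.19559396168245524 1.9936415825239886 2.2143084352172764
dish c [0.6627319  0.16001757] large [0.66498235 0.1170765 ] small [0.6599581  0.21294494] div->large [0.66490407 0.11768756]
shift [0.0021 0.0078 0.1711] turnz 0.0 yaw 93.0
```

```bash
python3 -m pendant '[[0.6,0.001,0.004,0.05,0,0,0],[0.6,0.001,0.008,0.1,0,0,0],[0.6,0.001,0.008,0.14,0,0,0],[0.6,0.001,0.008,0.16,0,0,0],[0.6,0.001,0.008,0.169,0,0,0]]';  python3 -m pendant '[[0.6,0,0,0.002,0,0,0],[0.6,0,0,0.002,0,0,0]]'; python3 -m pendant '[[0.78,0,0,0,0,0,0],[0.78,0,0,0,0,0,0],[0.78,0,0,0,0,0,0]]';python3 -m pendant '[[0.78,0,0,-0.02,0,0,0],[0.78,0,0,-0.06,0,0,0],[0.78,0,0,-0.12,0,0,0],[0.78,0,0,-0.18,0,0,0],[0.78,-0.05,0,-0.18,0,0,0]]'
python3 - <<'E'
from h import *
im=look('tin',.034,'w3')
rel([.5,-.016,.18],103.5)
E
```

```text
time_s: 6.78
position: [0.6652, 0.1155, 0.0284]
tool_rot: [[-0.052, 0.999, -0.002], [0.999, 0.052, -0.0], [0.0, -0.002, -1.0]]
ft_force: [-0.8, -1.0, -1.3]
grip_width: 0.0588
gripper_force: 43.5
time_s: 7.02
position: [0.6662, 0.1163, 0.0283]
tool_rot: [[-0.053, 0.999, 0.002], [0.999, 0.053, -0.0], [-0.0, 0.002, -1.0]]
ft_force: [0.3, -0.3, -1.3]
grip_width: 0.0588
gripper_force: 43.5
time_s: 7.4
position: [0.6658, 0.1166, 0.0275]
tool_rot: [[-0.053, 0.999, 0.0], [0.999, 0.053, 0.0], [-0.0, 0.0, -1.0]]
ft_force: [0.1, -0.1, -0.2]
grip_width: 0.0668
gripper_force: 0.0
time_s: 8.02
position: [0.6698, 0.0688, 0.2133]
tool_rot: [[-0.058, 0.998, 0.011], [0.998, 0.058, -0.0], [-0.001, 0.011, -1.0]]
ft_force: [-0.0, -0.0, -1.2]
grip_width: 0.0667
gripper_force: 0.0
tin 0.77 [250. 120.  64.  64.] rect c [0.6662 0.1165] sides [0.0569 0.0593] ang [  3.3 -85.2] circ [0.6659 0.1171]
shift [-0.0705 -0.1725  0.028 ] turnz -0.186 yaw 92.8
```

View pics/w3.png

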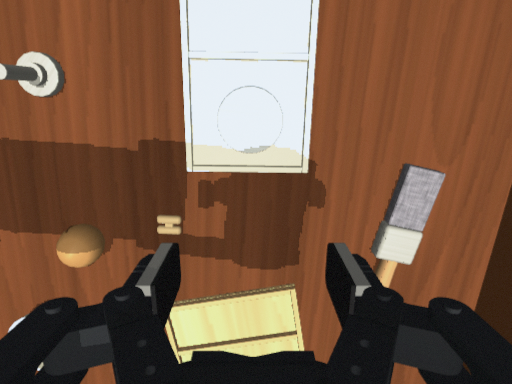

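The tin lies flat and centred in the larger section at (250,120). Next is the large walnut.

```bash
python3 -m pendant '[[0.8,-0.02,-0.05,0,0,0,0],[0.8,-0.04,-0.1,0,0,0,-0.06],[0.8,-0.06,-0.145,0.01,0,0,-0.12],[0.8,-0.071,-0.173,0.028,0,0,-0.186],[0.8,-0.071,-0.173,0.028,0,0,-0.186]]'
python3 - <<'E'
from h import *
im=look('walnut_large',.024)
rel([.5,-.016,.024],103.5)
E
```

```text
time_s: 8.75
position: [0.4976, -0.0134, 0.1784]
tool_rot: [[-0.235, 0.972, -0.003], [0.972, 0.235, 0.001], [0.002, -0.003, -1.0]]
ft_force: [0.9, -0.0, -0.2]
grip_width: 0.0684
gripper_force: 0.0
walnut_large 0.79 [255. 190.  47.  47.] rect c [ 0.4997 -0.0212] sides [0.0421 0.0448] ang [ 13.6 -75.1] circ [ 0.4993 -0.0205]
shift [-0.0026 -0.0009  0.1555] turnz 0.002 yaw 103.6
```

```bash
python3 -m pendant '[[0.85,-0.004,-0.001,0.05,0,0,0],[0.85,-0.007,-0.0025,0.09,0,0,0],[0.85,-0.007,-0.0025,0.13,0,0,0],[0.85,-0.007,-0.0025,0.15,0,0,0],[0.85,-0.007,-0.0025,0.155,0,0,0]]' 30; python3 -m pendant '[[0.4,0,0,0,0,0,0],[0.4,0,0,0,0,0,0],[0.4,0,0,0,0,0,0],[0.4,0,0,0,0,0,0],[0.4,0,0,0,0,0,0]]'; python3 -m pendant '[[0.4,0,0,-0.02,0,0,0],[0.4,0,0,-0.07,0,0,0],[0.4,0,0,-0.12,0,0,0],[0.4,-0.05,0.02,-0.15,0,0,0],[0.4,-0.1,0.04,-0.15,0,0,0]]'; python3 - <<'E'
from h import *
rel([.675,-.195,.18],103.5)
E
```

```text
time_s: 9.48
position: [0.4994, -0.0204, 0.0232]
tool_rot: [[-0.237, 0.972, -0.001], [0.972, 0.237, 0.0], [0.001, -0.001, -1.0]]
ft_force: [0.7, 1.0, 0.1]
grip_width: 0.0729
gripper_force: 0.0
time_s: 10.1
position: [0.4994, -0.0209, 0.0252]
tool_rot: [[-0.237, 0.972, 0.003], [0.972, 0.237, -0.001], [-0.001, 0.002, -1.0]]
ft_force: [-0.2, 0.8, 6.3]
grip_width: 0.0423
gripper_force: 30.9
time_s: 10.72
position: [0.5627, -0.1096, 0.1776]
tool_rot: [[-0.238, 0.971, 0.006], [0.971, 0.238, -0.002], [-0.004, 0.005, -1.0]]
ft_force: [0.1, 0.3, -0.1]
grip_width: 0.0418
gripper_force: 30.7
shift [-0.1096  0.0888 -0.0015] turnz 0.004 yaw 103.7
```

```bash
python3 -m pendant '[[0.4,-0.04,0.03,0,0,0,0],[0.4,-0.08,0.06,0,0,0,0],[0.4,-0.11,0.089,0,0,0,0],[0.4,-0.11,0.089,0,0,0,0]]'
python3 - <<'E'
from h import *
im=look('tray',.012,'w4')
rel([.675,-.195,.031],103.5)
E
```

```text
time_s: 11.22
position: [0.6747, -0.1958, 0.1729]
tool_rot: [[-0.235, 0.972, -0.0], [0.972, 0.235, 0.0], [0.0, -0.0, -1.0]]
ft_force: [-0.0, -0.5, -0.3]
grip_width: 0.0423
gripper_force: 30.8
tray 0.84 [257. 133. 197. 188.] rect c [ 0.6681 -0.1633] sides [0.1592 0.1553] ang [97.7 12.5] circ [ 0.6659 -0.151 ]
shift [-0.0014  0.0015  0.1428] turnz 0.003 yaw 103.7
```

View pics/w4.png

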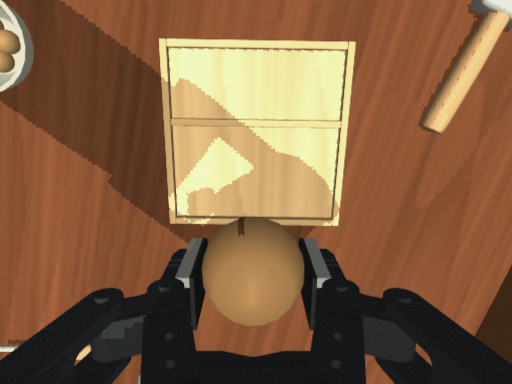

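The tray is well aligned with the tool: corners (160,39), (355,42), (338,225), (170,225), divider at row 122. The walnut is held. Lower it.

```bash
python3 -m pendant '[[0.4,0,0.001,0.05,0,0,0],[0.4,0,0.001,0.1,0,0,0],[0.4,0,0.001,0.13,0,0,0],[0.4,0,0.001,0.142,0,0,0],[0.4,0,0.001,0.143,0,0,0]]'; python3 -m pendant '[[0.4,0,0,0.001,0,0,0],[0.65,0,0,0.001,0,0,0],[0.7,0,0,0.001,0,0,0],[0.7,0,0,0.001,0,0,0]]'; python3 -m pendant '[[0.7,0,0,-0.03,0,0,0],[0.7,0,0,-0.08,0,0,0],[0.7,0,0,-0.14,0,0,0],[0.7,-0.05,0,-0.15,0,0,0]]'
python3 - <<'E'
from h import *
im=look('walnut_large',.028)
rel([.535,-.43,.18],14)
E
```

```text
time_s: 11.95
position: [0.6746, -0.1938, 0.0318]
tool_rot: [[-0.237, 0.972, 0.0], [0.972, 0.237, -0.0], [-0.0, 0.0, -1.0]]
ft_force: [0.2, -0.0, 0.0]
grip_width: 0.0422
gripper_force: 30.8
time_s: 12.45
position: [0.6747, -0.1941, 0.0305]
tool_rot: [[-0.237, 0.972, 0.0], [0.972, 0.237, -0.0], [-0.0, 0.0, -1.0]]
ft_force: [-0.5, -0.5, -0.3]
grip_width: 0.0598
gripper_force: 0.0
time_s: 12.95
position: [0.6881, -0.2408, 0.1868]
tool_rot: [[-0.241, 0.971, 0.008], [0.971, 0.241, -0.004], [-0.006, 0.007, -1.0]]
ft_force: [0.3, -0.5, -0.6]
grip_width: 0.0597
gripper_force: 0.0
walnut_large 0.73 [250. 122.  53.  53.] rect c [ 0.6754 -0.194 ] sides [0.0429 0.0423] ang [ 57.4 -29.7] circ [ 0.6752 -0.1938]
shift [-0.1425 -0.1904  0.0021] turnz 1.562 yaw 103.5
```

```bash
python3 -m pendant '[[0.5,-0.03,-0.04,0,0,0,0.17],[0.5,-0.06,-0.08,0,0,0,0.34],[0.5,-0.09,-0.12,0,0,0,0.51],[0.5,-0.12,-0.16,0,0,0,0.68],[0.5,-0.142,-0.19,0,0,0,0.85]]'; python3 -m pendant '[[0.5,0,0,0,0,0,0.17],[0.5,0,0,0,0,0,0.34],[0.5,0,0,0,0,0,0.51],[0.5,0,0,0,0,0,0.71],[0.5,0,0,0,0,0,0.71]]'
python3 - <<'E'
from h import *
im=look('pick',.01,'w5')
rel([.535,-.43,.18],14)
E
```

```text
time_s: 13.68
position: [0.534, -0.4267, 0.1798]
tool_rot: [[0.579, 0.815, -0.001], [0.815, -0.579, 0.001], [0.0, -0.001, -1.0]]
ft_force: [0.5, -0.1, -0.0]
grip_width: 0.0426
gripper_force: 0.0
time_s: 14.3
position: [0.5355, -0.4252, 0.1798]
tool_rot: [[0.969, 0.248, -0.0], [0.248, -0.969, 0.001], [-0.0, -0.001, -1.0]]
ft_force: [-0.5, 0.1, 0.8]
grip_width: 0.0426
gripper_force: 0.0
pick 0.83 [246. 195.  23. 121.] rect c [ 0.5129 -0.4249] sides [0.0204 0.1176] ang [ -75.6 -165.4] circ [ 0.5161 -0.4241]
shift [-0.0017  0.0044 -0.    ] turnz 0.009 yaw 14.5
```

View pics/w5.png

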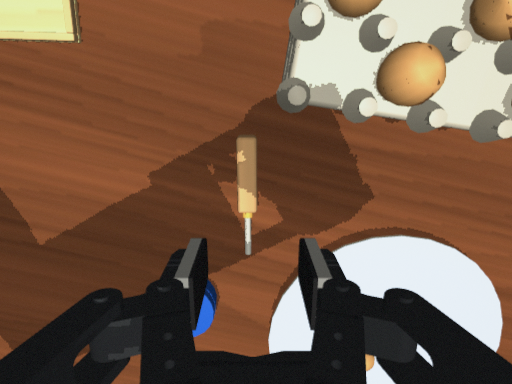

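```bash
python3 - <<'E'
from h import *
im=env.get_image('wrist')
R=np.array(env.observe()['tool_rot']);p=np.array(env.observe()['position'])
for n,u,v,z in [('handle top',247,174.5,.02),('h end',247,136,.02),('h sp',247,213,.02),('traycorner',285,105,.0),('traycorner',285,105,.06),('peg',293,95,.06),('spr',350,125,.05)]:
    w=at(im,u,v,z);print(n,np.round(w,4),'tool',np.round(R.T@(w-p),4))
E
```

```text
handle top [ 0.5379 -0.4205  0.02  ] tool [ 0.0035 -0.0041  0.16  ]
h end [ 0.5707 -0.4121  0.02  ] tool [ 0.0374 -0.0039  0.16  ]
h sp [ 0.5027 -0.4294  0.02  ] tool [-0.0328 -0.0043  0.16  ]
traycorner [ 0.6033 -0.4385  0.    ] tool [0.0624 0.0297 0.18  ]
traycorner [ 0.604  -0.4325  0.06  ] tool [0.0646 0.0241 0.12  ]
peg [ 0.612  -0.4361  0.06  ] tool [0.0714 0.0296 0.12  ]
spr [ 0.6021 -0.4853  0.05  ] tool [0.0495 0.0748 0.13  ]
```

```bash
python3 -m pendant '[[0.45,0.002,-0.004,0.05,0,0,0],[0.45,0.002,-0.004,0.1,0,0,0],[0.45,0.002,-0.004,0.13,0,0,0],[0.45,0.002,-0.004,0.15,0,0,0],[0.45,0.002,-0.004,0.155,0,0,0]]' 40; python3 -m pendant '[[0.1,0,0,0,0,0,0],[0.1,0,0,0,0,0,0],[0.1,0,0,0,0,0,0],[0.1,0,0,0,0,0,0],[0.1,0,0,0,0,0,0]]'; python3 -m pendant '[[0.1,0,0,-0.02,0,0,0],[0.1,0,0,-0.06,0,0,0],[0.1,0,0,-0.1,0,0,0],[0.1,0,0,-0.12,0,0,0]]'; python3 - <<'E'
from h import *
rel([.658,-.119,.145],13.3)
E
```

```text
time_s: 15.08
position: [0.5361, -0.4207, 0.0238]
tool_rot: [[0.969, 0.249, -0.002], [0.249, -0.969, 0.002], [-0.001, -0.002, -1.0]]
ft_force: [-0.7, -0.5, -0.2]
grip_width: 0.0386
gripper_force: 0.0
time_s: 15.7
position: [0.5367, -0.4214, 0.0261]
tool_rot: [[0.969, 0.247, 0.001], [0.247, -0.969, -0.001], [0.001, 0.001, -1.0]]
ft_force: [-0.8, 1.3, 6.6]
grip_width: 0.0166
gripper_force: 42.1
time_s: 16.2
position: [0.5368, -0.4215, 0.1475]
tool_rot: [[0.969, 0.247, 0.002], [0.247, -0.969, -0.002], [0.001, 0.002, -1.0]]
ft_force: [-0.8, 0.4, -0.1]
grip_width: 0.0168
gripper_force: 41.4
shift [ 0.1923 -0.2631  0.0021] turnz 0.018 yaw 14.3
```

```bash
python3 -m pendant '[[0.1,0.04,-0.045,0,0,0,0],[0.1,0.08,-0.09,0,0,0,0],[0.1,0.12,-0.135,0,0,0,0],[0.1,0.155,-0.18,0,0,0,0],[0.1,0.18,-0.22,0,0,0,0.018]]';python3 -m pendant '[[0.1,0.02,-0.025,0,0,0,0],[0.1,0.034,-0.042,0,0,0,0],[0.1,0.034,-0.042,0,0,0,0]]'; python3 - <<'E'
from h import *
im=look('tray',.012,'w6');look('pick',.14)
rel([.679,-.1146,.031],13.3)
E
```

```text
time_s: 16.82
position: [0.6571, -0.1613, 0.1448]
tool_rot: [[0.973, 0.23, -0.0], [0.23, -0.973, 0.0], [-0.0, -0.0, -1.0]]
ft_force: [-0.0, -0.7, -0.4]
grip_width: 0.0166
gripper_force: 41.4
time_s: 17.2
position: [0.6802, -0.1139, 0.1448]
tool_rot: [[0.973, 0.231, -0.0], [0.231, -0.973, 0.0], [-0.0, -0.0, -1.0]]
ft_force: [-0.8, -0.5, 0.4]
grip_width: 0.0167
gripper_force: 41.4
tray 0.79 [310. 205. 203. 180.] rect c [ 0.6707 -0.1646] sides [0.1557 0.1562] ang [  9.6 -78.1] circ [ 0.6858 -0.1618]
pick 0.61 [253. 269.  41. 177.] rect c [ 0.6749 -0.1177] sides [0.0171 0.0886] ang [ -76.8 -165.7] circ [ 0.6785 -0.116 ]
shift [-0.0002 -0.0017  0.1141] turnz -0.002 yaw 13.2
```

View pics/w6.png

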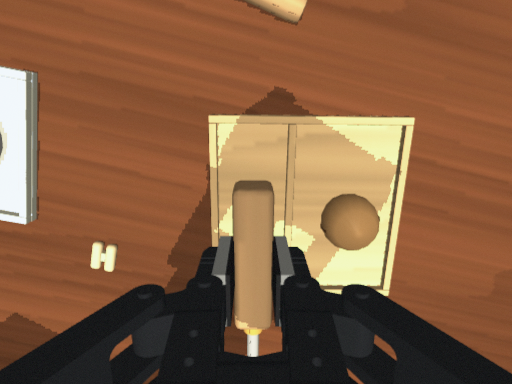

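The pick sits over the narrow compartment: handle at column 253, between wall 218 and divider 290. Lower and release.

```bash
python3 -m pendant '[[0.1,0,0,0.05,0,0,0],[0.1,0,0,0.08,0,0,0],[0.1,0,0,0.1,0,0,0],[0.1,0,0,0.112,0,0,0],[0.1,0,0,0.113,0,0,0]]'; python3 -m pendant '[[0.1,0,0,0.001,0,0,0],[0.32,0,0,0.001,0,0,0],[0.32,0,0,0.001,0,0,0],[0.32,0,0,0.001,0,0,0]]'; python3 -m pendant '[[0.32,0,0,-0.02,0,0,0],[0.32,0,0,-0.06,0,0,0],[0.32,0,0,-0.12,0,0,0],[0.32,-0.05,-0.02,-0.16,0,0,0]]'
python3 - <<'E'
from h import *
im=look('pick',.014);look('tray',.012)
rel([.392,.31,.18],14);rel([.53,.414,.18],14)
E
```

```text
time_s: 18.02
position: [0.6796, -0.1154, 0.0318]
tool_rot: [[0.973, 0.229, -0.001], [0.229, -0.973, 0.0], [-0.001, -0.0, -1.0]]
ft_force: [-0.1, -0.3, 0.4]
grip_width: 0.0167
gripper_force: 41.3
time_s: 18.52
position: [0.68, -0.1148, 0.0315]
tool_rot: [[0.973, 0.23, 0.0], [0.23, -0.973, -0.0], [0.0, 0.0, -1.0]]
ft_force: [-0.1, 0.1, 0.2]
grip_width: 0.0275
gripper_force: 0.0
time_s: 19.02
position: [0.6319, -0.1081, 0.1911]
tool_rot: [[0.973, 0.23, 0.005], [0.23, -0.973, -0.002], [0.005, 0.003, -1.0]]
ft_force: [-0.3, -0.1, 0.9]
grip_width: 0.0275
gripper_force: 0.0
pick 0.72 [273. 149.  20. 125.] rect c [ 0.6579 -0.1223] sides [0.0183 0.1145] ang [ -76.7 -165.2] circ [ 0.6613 -0.1233]
tray 0.81 [326. 141. 186. 174.] rect c [ 0.6698 -0.167 ] sides [0.159 0.158] ang [ 11.7 -77.2] circ [ 0.6761 -0.1649]
tray 0.17 [ 42.  78.  80. 157.] rect c [0.6652 0.0936] sides [0.1329 0.0678] ang [ -0.9 -78.3] circ [0.6694 0.0957]
shift [-0.136  -0.4609  0.0088] turnz -0.013 yaw 13.3
shift [ 0.0222 -0.5304  0.009 ] turnz -0.013 yaw 13.3
```

```bash
python3 -m pendant '[[0.6,-0.016,-0.058,0,0,0,-0.18],[0.6,-0.032,-0.115,0,0,0,-0.36],[0.6,-0.048,-0.173,0,0,0,-0.54],[0.6,-0.064,-0.23,0,0,0,-0.72],[0.6,-0.08,-0.288,0,0,0,-0.9]]'; python3 - <<'E'
from h import *
rel([.392,.31,.18],93)
E
```

```text
time_s: 19.85
position: [0.4857, 0.1561, 0.1872]
tool_rot: [[0.42, 0.908, -0.002], [0.908, -0.42, -0.0], [-0.001, -0.002, -1.0]]
ft_force: [0.9, 1.3, 0.4]
grip_width: 0.051
gripper_force: 0.0
shift [ 0.1004 -0.1497  0.0074] turnz -0.486 yaw 65.2
```

```bash
python3 -m pendant '[[0.6,0.03,-0.045,0,0,0,-0.17],[0.6,0.06,-0.09,0,0,0,-0.34],[0.6,0.09,-0.13,0,0,0,-0.486],[0.6,0.1,-0.15,0.007,0,0,-0.486],[0.6,0.1,-0.15,0.007,0,0,-0.486]]'; python3 - <<'E'
from h import *
im=look('walnut_small',.016,'w7')
rel([.392,.31,.019],93)
E
```

```text
time_s: 20.48
position: [0.3923, 0.3098, 0.18]
tool_rot: [[-0.049, 0.999, -0.003], [0.999, 0.049, -0.001], [-0.001, -0.003, -1.0]]
ft_force: [-0.6, -0.5, -0.2]
grip_width: 0.0512
gripper_force: 0.0
walnut_small 0.88 [256. 177.  28.  36.] rect c [0.3939 0.309 ] sides [0.0294 0.0288] ang [ 48.2 -42.4] circ [0.3941 0.309 ]
walnut_small 0.68 [324. 219.  33.  35.] rect c [0.4604 0.2736] sides [0.0288 0.0321] ang [ 51.1 -41.7] circ [0.4603 0.2734]
shift [ 0.0016 -0.0014  0.1618] turnz -0.005 yaw 92.7
```

View pics/w7.png

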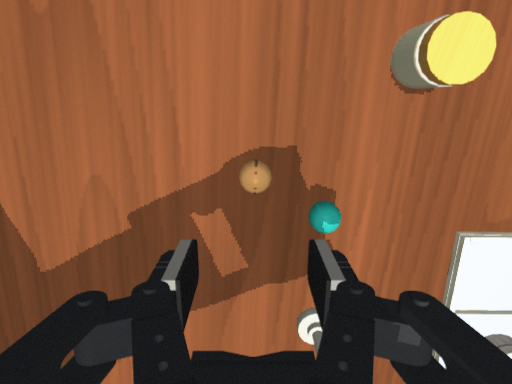

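The brown walnut is at (255,177), below the jaws. The turquoise one is clear at (324,218).

```bash
python3 -m pendant '[[0.6,0.0006,0.0005,0.05,0,0,0],[0.6,0.0006,0.0005,0.1,0,0,0],[0.6,0.0006,0.0005,0.135,0,0,0],[0.6,0.0006,0.0005,0.155,0,0,0],[0.6,0.0006,0.0005,0.16,0,0,0]]' 25; python3 -m pendant '[[0.25,0,0,0,0,0,0],[0.25,0,0,0,0,0,0],[0.25,0,0,0,0,0,0],[0.25,0,0,0,0,0,0],[0.25,0,0,0,0,0,0]]'; python3 -m pendant '[[0.25,0,0,-0.02,0,0,0],[0.25,0,0,-0.07,0,0,0],[0.25,0,0,-0.12,0,0,0]]'; python3 - <<'E'
from h import *
rel([.66,.213,.14],93)
E
```

```text
time_s: 21.2
position: [0.394, 0.3085, 0.0203]
tool_rot: [[-0.045, 0.999, -0.002], [0.999, 0.045, -0.001], [-0.001, -0.002, -1.0]]
ft_force: [0.1, 0.4, -0.2]
grip_width: 0.0513
gripper_force: 0.0
time_s: 21.82
position: [0.3939, 0.3096, 0.0221]
tool_rot: [[-0.047, 0.999, 0.001], [0.999, 0.047, 0.001], [0.0, 0.001, -1.0]]
ft_force: [-0.2, -0.4, 6.0]
grip_width: 0.0279
gripper_force: 25.1
time_s: 22.2
position: [0.3931, 0.3093, 0.1427]
tool_rot: [[-0.047, 0.999, -0.001], [0.999, 0.047, -0.0], [-0.0, -0.001, -1.0]]
ft_force: [-0.5, 0.5, -0.2]
grip_width: 0.0278
gripper_force: 24.9
shift [-0.1088  0.2621  0.0025] turnz -0.005 yaw 92.7
```

```bash
python3 -m pendant '[[0.25,-0.022,0.053,0,0,0,0],[0.25,-0.044,0.106,0,0,0,0],[0.25,-0.066,0.159,0,0,0,0],[0.25,-0.088,0.212,0,0,0,0],[0.25,-0.1,0.24,0,0,0,0]]'; python3 -m pendant '[[0.25,-0.0085,0.022,0.03,0,0,0],[0.25,-0.0085,0.022,0.07,0,0,0],[0.25,-0.0085,0.022,0.1,0,0,0],[0.25,-0.0085,0.022,0.11,0,0,0],[0.25,-0.0085,0.022,0.113,0,0,0]]';python3 -m pendant '[[0.25,0,0,0.001,0,0,0],[0.5,0,0,0.001,0,0,0],[0.5,0,0,0.001,0,0,0],[0.5,0,0,0.001,0,0,0]]'; python3 -m pendant '[[0.5,0,0,-0.02,0,0,0],[0.5,0,0,-0.07,0,0,0],[0.5,0,0,-0.12,0,0,0],[0.6,0,-0.03,-0.17,0,0,0]]'
python3 - <<'E'
from h import *
im=look('walnut_small',.022);look('dish',.014)
rel([.53,.414,.2],93)
E
```

```text
time_s: 22.82
position: [0.6399, 0.2193, 0.1408]
tool_rot: [[-0.045, 0.999, -0.0], [0.999, 0.045, -0.0], [-0.0, -0.0, -1.0]]
ft_force: [-0.3, -0.6, -0.0]
grip_width: 0.0277
gripper_force: 24.9
time_s: 23.45
position: [0.6604, 0.2134, 0.0287]
tool_rot: [[-0.047, 0.999, 0.0], [0.999, 0.047, 0.0], [0.0, 0.0, -1.0]]
ft_force: [0.2, -0.3, 0.1]
grip_width: 0.0276
gripper_force: 24.9
time_s: 23.95
position: [0.6604, 0.2133, 0.0278]
tool_rot: [[-0.047, 0.999, 0.001], [0.999, 0.047, 0.0], [0.0, 0.001, -1.0]]
ft_force: [-0.5, -0.3, 0.5]
grip_width: 0.0428
gripper_force: 0.0
time_s: 24.45
position: [0.6308, 0.2116, 0.1987]
tool_rot: [[-0.046, 0.999, 0.001], [0.999, 0.046, 0.0], [0.0, 0.001, -1.0]]
ft_force: [-0.2, 0.7, 0.8]
grip_width: 0.0512
gripper_force: 0.0
walnut_small 0.76 [286. 172.  29.  35.] rect c [0.6611 0.2125] sides [0.0282 0.0297] ang [ 48.7 -41.8] circ [0.6608 0.2134]
walnut_small 0.56 [64. 94. 38. 33.] rect c [0.4626 0.2742] sides [0.0336 0.028 ] ang [  2.7 -95.8] circ [0.4624 0.2733]
dish 0.97 [282. 209. 130. 185.] rect c [0.6654 0.1629] sides [0.1207 0.2009] ang [  2.7 -82.6] circ [0.6645 0.1728]
shift [ 0.2065 -0.0905 -0.0015] turnz -0.005 yaw 92.7
```

```bash
python3 -m pendant '[[1,0.05,-0.022,0,0,0,0],[1,0.1,-0.044,0,0,0,0],[1,0.15,-0.066,0,0,0,0],[1,0.195,-0.086,0,0,0,0],[1,0.206,-0.09,-0.001,0,0,0]]';python3 -m pendant '[[1,0,0,0,0,0,0]]'; python3 - <<'E'
from h import *
im=look('jar',.062,'w8')
c=im['image'];hsv=cv2.cvtColor(c,cv2.COLOR_BGR2HSV);m=cv2.inRange(hsv,(22,140,120),(35,255,255));k=max(cv2.findContours(m,0,1)[0],key=cv2.contourArea)
(u,v),r=cv2.minEnclosingCircle(k);print('cap',u,v,r,at(im,u,v,.062),'diam',2*r/im['fx']*(im['pose'][2][3]-.062))
rel([.53,.414,.036],93)
E
```

```text
time_s: 25.28
position: [0.529, 0.4158, 0.1965]
tool_rot: [[-0.05, 0.999, -0.003], [0.999, 0.05, -0.001], [-0.001, -0.003, -1.0]]
ft_force: [0.1, -0.2, 0.4]
grip_width: 0.0854
gripper_force: 0.0
time_s: 25.4
position: [0.5307, 0.4135, 0.1971]
tool_rot: [[-0.048, 0.999, -0.002], [0.999, 0.048, -0.001], [-0.001, -0.002, -1.0]]
ft_force: [0.8, -0.4, -0.6]
grip_width: 0.0853
gripper_force: 0.0
jar 0.73 [248. 176.  56.  68.] rect c [0.528 0.422] sides [0.044 0.054] ang [  2.7 -86. ] circ [0.5284 0.4227]
cap 240.0 155.5 4.272101879119873 [0.5193607  0.43711946 0.062     ] diam 0.0067182690802556014
shift [ 0.0019 -0.0013  0.1616] turnz -0.007 yaw 92.6
```

View pics/w8.png

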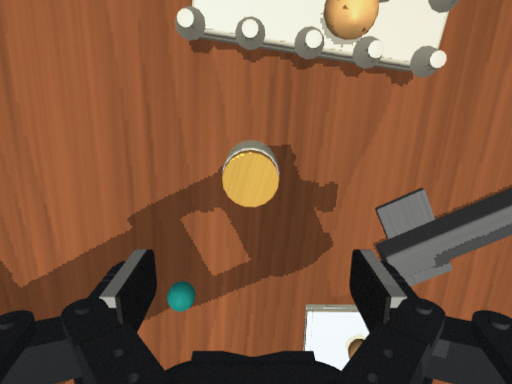

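```bash
python3 - <<'E'
from h import *
im=env.get_image('wrist');p=at(im,251,179,.062);print(p)
rel([p[0],p[1],.038],93)
E
```

```text
[0.52990297 0.41691467 0.062     ]
shift [ 0.0049 -0.0014  0.1599] turnz -0.007 yaw 92.6
```

```bash
python3 -m pendant '[[1,0.004,-0.0012,0.04,0,0,0],[1,0.004,-0.0012,0.08,0,0,0],[1,0.004,-0.0012,0.12,0,0,0],[1,0.004,-0.0012,0.15,0,0,0],[1,0.004,-0.0012,0.163,0,0,0]]' 40; python3 -m pendant '[[0.5,0,0,0,0,0,0],[0.5,0,0,0,0,0,0],[0.5,0,0,0,0,0,0],[0.5,0,0,0,0,0,0],[0.5,0,0,0,0,0,0]]'; python3 -m pendant '[[0.5,0,0,-0.015,0,0,0],[0.5,0,0,-0.045,0,0,0],[0.5,0,0,-0.085,0,0,0],[0.5,0,0,-0.115,0,0,0],[0.5,0,0,-0.115,0,0,0]]'; python3 - <<'E'
from h import *
rel([.666,.1167,.15],93)
E
```

```text
time_s: 26.18
position: [0.5295, 0.416, 0.0337]
tool_rot: [[-0.045, 0.999, -0.002], [0.999, 0.045, -0.001], [-0.001, -0.002, -1.0]]
ft_force: [-0.3, 0.4, -0.1]
grip_width: 0.0854
gripper_force: 0.0
time_s: 26.8
position: [0.5301, 0.4177, 0.0372]
tool_rot: [[-0.047, 0.999, 0.003], [0.999, 0.047, 0.001], [0.001, 0.003, -1.0]]
ft_force: [0.1, -0.6, 6.8]
grip_width: 0.0487
gripper_force: 42.2
time_s: 27.42
position: [0.53, 0.4179, 0.1537]
tool_rot: [[-0.047, 0.999, 0.005], [0.999, 0.047, 0.003], [0.002, 0.005, -1.0]]
ft_force: [0.1, -0.4, -2.4]
grip_width: 0.0489
gripper_force: 41.7
shift [-0.3073  0.1216  0.0035] turnz -0.005 yaw 92.7
```

```bash
python3 -m pendant '[[0.5,-0.03,0,0,0,0,0],[0.5,-0.075,0.005,0,0,0,0],[0.5,-0.12,0.01,0,0,0,0],[0.5,-0.165,0.015,0,0,0,0],[0.5,-0.205,0.035,0,0,0,0]]'; python3 -m pendant '[[0.5,-0.035,0.025,0,0,0,0],[0.5,-0.065,0.05,0,0,0,0],[0.5,-0.09,0.07,0,0,0,0],[0.5,-0.1023,0.0866,0,0,0,0],[0.5,-0.1023,0.0866,0,0,0,0]]'; python3 -m pendant '[[0.5,0,0,0,0,0,0],[0.5,0,0,0,0,0,0]]'; python3 - <<'E'
from h import *
im=look('tin',.034,'w9')
for i in range(4):
  env.get_image('wrist');rel([.666,.1167,.0715],93)
E
```

```text
time_s: 28.05
position: [0.5731, 0.2128, 0.1495]
tool_rot: [[-0.047, 0.999, -0.003], [0.999, 0.047, -0.0], [-0.0, -0.003, -1.0]]
ft_force: [-0.5, 0.5, -0.4]
grip_width: 0.0488
gripper_force: 41.8
time_s: 28.68
position: [0.6654, 0.1152, 0.1488]
tool_rot: [[-0.045, 0.999, -0.002], [0.999, 0.045, 0.0], [0.0, -0.002, -1.0]]
ft_force: [-0.3, -0.5, -1.3]
grip_width: 0.049
gripper_force: 41.8
time_s: 28.92
position: [0.6646, 0.117, 0.1503]
tool_rot: [[-0.048, 0.999, -0.001], [0.999, 0.048, 0.0], [0.0, -0.001, -1.0]]
ft_force: [-0.5, 0.0, -1.3]
grip_width: 0.0485
gripper_force: 41.8
tin 0.87 [255. 177.  74.  56.] rect c [0.6659 0.1281] sides [0.0432 0.0568] ang [88.5  0.2] circ [0.6661 0.12  ]
shift [-0.      0.0011  0.0791] turnz -0.005 yaw 92.7
shift [0.0001 0.001  0.0791] turnz -0.005 yaw 92.7
shift [0.0002 0.0009 0.0791] turnz -0.005 yaw 92.7
shift [0.0003 0.0009 0.079 ] turnz -0.005 yaw 92.7
```

View pics/w9.png

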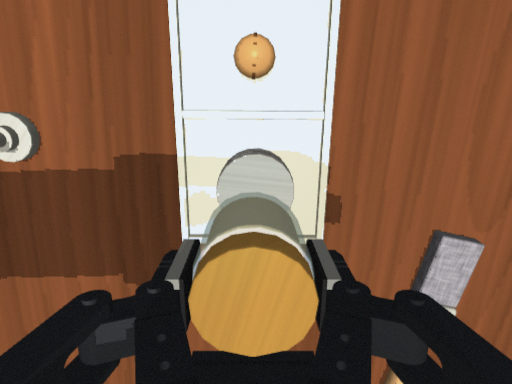

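The jar is upright in the jaws at column 255, directly above the tin (columns 217–294). Lower it.

```bash
python3 -c "
from h import *
im=env.get_image('wrist');print(at(im,255.5,187.5,.034))"
python3 -m pendant '[[0.5,0,0.001,0.02,0,0,0],[0.5,0,0.001,0.04,0,0,0],[0.5,0,0.001,0.06,0,0,0],[0.5,0,0.001,0.07,0,0,0],[0.5,0,0.001,0.076,0,0,0]]'; python3 -m pendant '[[0.5,0,0,0.001,0,0,0],[0.5,0,0,0.002,0,0,0],[0.5,0,0,0.002,0,0,0]]'
```

```text
[0.66721225 0.11954889 0.034     ]
time_s: 29.9
position: [0.6663, 0.1162, 0.0743]
tool_rot: [[-0.047, 0.999, 0.0], [0.999, 0.047, -0.0], [-0.0, 0.0, -1.0]]
ft_force: [0.2, 0.4, -1.2]
grip_width: 0.049
gripper_force: 41.8
time_s: 30.28
position: [0.6664, 0.1162, 0.0728]
tool_rot: [[-0.047, 0.999, 0.001], [0.999, 0.047, -0.0], [-0.0, 0.001, -1.0]]
ft_force: [0.5, 0.2, -1.7]
grip_width: 0.0487
gripper_force: 41.8
```

Not touching yet; lower slowly.

```bash
python3 -m pendant '[[0.5,0.001,0,0.001,0,0,0],[0.5,0.001,0,0.0015,0,0,0],[0.5,0.001,0,0.0015,0,0,0]]';python3 -m pendant '[[0.68,0,0,0,0,0,0],[0.75,0,0,0,0,0,0],[0.75,0,0,0,0,0,0],[0.75,0,0,0,0,0,0]]'; python3 -m pendant '[[0.75,0,0,-0.02,0,0,0],[0.75,0,0,-0.06,0,0,0],[0.75,0,0,-0.1,0,0,0],[0.75,0,0,-0.14,0,0,0],[0.75,-0.05,0,-0.16,0,0,0]]'; python3 - <<'E'
from h import *
im=look('jar',.065,'w10');look('tin',.034)
t=env.get_image('top');s=env.get_image('side')
for k,i in(('top',t),('side',s)):
    for n,z in [('jar',.034),('tin',.006),('bowl',0),('thumbscrew',0)]:
        for r in env.tip_of(k,n)[:2]: print(n,k,round(r['conf'],2),np.round(at(i,*r['centre'],z),3))
cv2.imwrite('pics/fin.png',np.vstack([cv2.resize(s['image'][140:300,140:340],(800,600))]))
E
```

```text
time_s: 30.65
position: [0.6663, 0.1173, 0.0713]
tool_rot: [[-0.047, 0.999, 0.0], [0.999, 0.047, 0.0], [0.0, 0.0, -1.0]]
ft_force: [-2.2, 0.8, 1.2]
grip_width: 0.0486
gripper_force: 42.2
time_s: 31.15
position: [0.6662, 0.1172, 0.0709]
tool_rot: [[-0.047, 0.999, -0.0], [0.999, 0.047, 0.0], [0.0, -0.0, -1.0]]
ft_force: [-1.0, 0.0, 0.0]
grip_width: 0.0641
gripper_force: 0.0
time_s: 31.78
position: [0.6688, 0.0693, 0.2336]
tool_rot: [[-0.052, 0.999, 0.004], [0.999, 0.052, 0.0], [0.0, 0.004, -1.0]]
ft_force: [-0.6, -0.4, -0.2]
grip_width: 0.064
gripper_force: 0.0
jar 0.85 [249. 123.  59.  62.] rect c [0.666  0.1147] sides [0.0525 0.0498] ang [86.6 -1.6] circ [0.6659 0.1155]
tin 0.56 [249.  86.  39.   9.] rect c [0.663  0.1415] sides [0.0364 0.0077] ang [  6.8 -82. ] circ [0.6635 0.1377]
jar top 0.52 [0.665 0.115 0.034]
tin top 0.79 [ 0.387 -0.383  0.006]
bowl top 0.63 [ 0.443 -0.146  0.   ]
jar side 0.69 [0.663 0.119 0.034]
tin side 0.79 [ 0.388 -0.388  0.006]
tin side 0.75 [0.663 0.113 0.006]
bowl side 0.83 [ 0.455 -0.14   0.   ]
bowl side 0.73 [0.66  0.201 0.   ]
thumbscrew side 0.83 [0.471 0.145 0.   ]
```

View pics/w10.png

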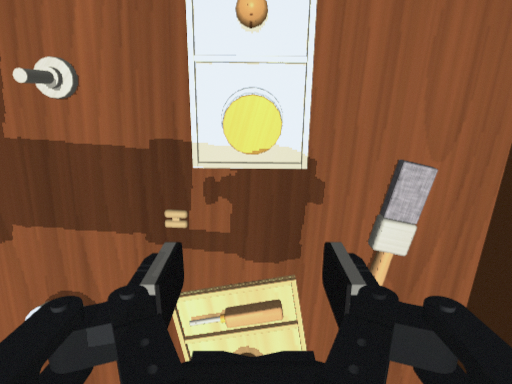

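View pics/fin.png

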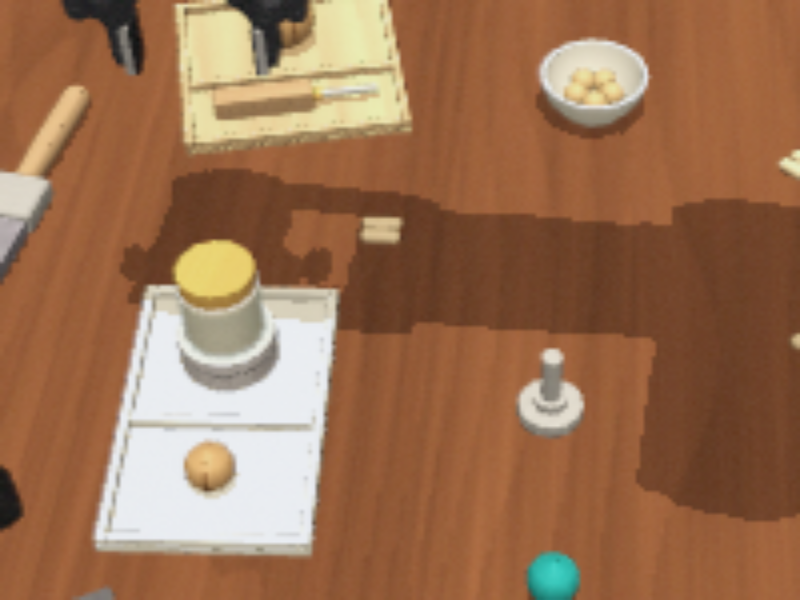

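The jar stands upright and centred on the tin (wrist view (252,124)). Both walnuts and the pick are in their compartments, and the bystanders look untouched. Handing in.

```bash
python3 -m pendant '[[0.75,0,0,0,0,0,0],[0.75,0,0,0,0,0,0]]' >/dev/null; python3 -c "
from rig import env
print(env.close_job())"
```

```text
the job is handed in; nothing more can be done
None
```

Both kits are made up and the job is handed in at about 32 s of the 128 s allowed; the final pictures show everything in place and the jar upright, but the hand-in returned no verdict.

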